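# Reset the preload dial of the spring tester

## Task

On the sloped face of the blue spring tester console, swing the lock lever fully up the slope to free the dial, then turn the knob so that its pointer (the end with the white line) points exactly at the dark steel set tab on the dial's rim, and swing the lever fully back down the slope to lock the setting. Turn the knob only while the lever is free, and do not shift the set tab or the other things on the bench.

Things in the scene. Friction and masses are not known exactly. Their poses are not given: they have to be found in the camera images.
- console: blue sheet-steel setting console of the spring tester, fixed to the bench, 250 mm deep, 340 mm wide. Origin: under it on the table, x level away from its front, z up. Its top face slopes at 30 degrees, rising away from the front edge (55 mm high) to a flat ledge at the rear (155 mm high). Dial and lever stand on this slope, 160 mm apart
- dial_centre (a point): centre of the round aluminium dial (120 mm across), on its surface; the knob turns about this point's z axis. Axes of the sloped face: z = out of the face (30 degrees from vertical, leaning to the console's front), x = straight up the slope, y = across it (to the left as seen from the front)
- knob_grip (a point): grip point of the black knob, on its axis, 33 mm above the dial. The knob has a 56 mm round skirt (8 mm thick) and on it a bar grip 50 mm long, 14 mm wide, reaching from 8 to 41 mm above the dial; the bar runs along this point's x axis, the white-lined pointer end is at -x; z is the turning axis, out of the face
- pointer_tip (a point): tip of the knob's small black nose below the white-lined end of the bar, 37 mm from the knob's axis, 3 mm above the dial; turns with the knob, its -x axis points outward from the axis
- tab_tip (a point): inner point of the dark steel set tab (the index): a raised 9 mm wide, 5 mm thick tab on the dial's rim, from 39 to 57 mm from the axis. Point lies 39 mm from the axis; its -x axis points outward from the axis. Stiff, to be left where it is
- dial_knob (a joint): angle of the knob in rad, 0 to 2.8: at 0 the pointer points straight down the slope (-x of dial_centre), growing clockwise as seen facing the dial (from -x over +y to +x)
- set_tab (a joint): angle of the set tab in rad, same zero and sense as dial_knob: pointer and tab meet when the two are equal
- lever_ball (a point): centre of the black ball (26 mm across) at the end of the lock lever, a 10 mm steel rod, 80 mm from the pivot
- lever_pivot (a point): pivot of the lock lever, 22 mm above the sloped face, 160 mm to the left (+y) of the dial's axis; axes as dial_centre's; the lever swings about its y axis. Its grey block is 70 x 50 mm, 25 mm high
- lock_lever (a joint): angle of the lock lever in rad: 0 = locked, leaning down the slope 0.5 rad from the face's normal; 1.0 = free, leaning up the slope 0.5 rad from the normal. Stays where left
- sleeve_a: plain steel sleeve, 34 mm across, 40 mm tall, standing on the console's flat rear ledge (155 mm above the table); bystander. Origin: centre of its underside
- sleeve_b: plain steel sleeve, 30 mm across, 30 mm tall, standing on the table in front of the console; bystander. Origin: centre of its underside
- spring: dark coil spring, 38 mm across, 92 mm tall, standing beside the left end of the console; bystander. Origin: centre of its underside
- bolt_bin: open blue plastic bin of bolts, 150 x 110 x 70 mm, near the right front corner of the console; bystander. Origin: centre of its underside
- spanner: steel spanner, 180 mm long, 8 mm thick, lying in front of the console; bystander. Origin: middle of its length
- driver: screwdriver with a black handle, 200 mm long, 26 mm thick, lying at the left; bystander. Origin: middle of its length
- mug: white mug, 80 mm across, 95 mm tall, handle on its +y side, behind at the left; bystander. Origin: centre of its underside

How it is judged:
By the outcome, as a careful person would: the job done as asked, in the order asked, and still so for the second after the job is handed in, with the robot touching nothing.
It also fails if it takes over 67 s, if anything falls off the work surface, if the arm or the gripper's body presses on something with over 40 N, if the wrist force passes 120 N, or if a joint passes its speed limit or range.

## Robot

A 6-joint arm with a two-finger parallel gripper is mounted at the origin on the work surface. World frame = base frame: x ahead of the robot, y to its left, z up, the work surface at z = 0. Lengths are in m, angles in rad, forces in N, time in s.
With the tool pointing down it reaches from about 0.375 to 0.975 m from the base axis. Payload 3.8 kg.
Tool frame: the origin (TCP) lies midway between the tips of the shut fingers; the grasp point (between the pads) lies 19 mm behind it; y points along the fingers, z is the direction in which the jaws open and shut, and the axes are right-handed (so a half turn about y gives the same grasp; the last joint's range is limited). The gripper opens to 85 mm and grips with 20 to 120 N. Pads are 22 mm wide; open, the fingers measure 114 mm over their backs; the gripper's body (76 mm by 85 mm) begins 54 mm behind the grasp point. The pads swing forward as they close: fully open they stand 13 mm farther back than shut.
Start: joints at [-1.37, 0.264, 1.604, -0, 1.274, -0.037], TCP at [0.159, -0.656, 0.231] pointing down, gripper open.
Joint ranges: [-2.63, 2.63], [-0.94, 2.18], [0.31, 2.57], [-1.31, 4.45], [0, 2.66], [-2.55, 2.55]. Speed limits (rad/s): [2.57, 2.57, 3.14, 3.14, 3.14, 3.14].

## Interface

Orientations are given as a 3x3 rotation matrix whose columns are the frame's x, y, z axes.
In Python, from bench import * gives the robot as it stands. The module is installed in compiled form; this text tells all that it offers. Calls block until the motion is done:
- goto(position, orientation): joint-space move of the TCP to a pose.
- line_to(position, attitude=None, feed=0.15, until_force=None): straight line of the TCP; attitude=None keeps the orientation; feed is the mean speed in m/s. With until_force (N) it stops when the force on the tool has changed by that much, and returns True; else False.
- move_joints(angles): joint-space move.
- move_gripper(opening, f_grip=None): opening from 0.0 (shut) to 1.0 (fully open); f_grip is the grip in N (None keeps the last); returns when the fingers have stopped.
- pause(seconds).
- ik(position, orientation): joint angles nearest the present ones, or None.
- read_state(): the state.
- get_image(name): name is "side" or "top"; returns a dict with "color" (384x512x3 uint8, red, green, blue), "range_z" (384x512 float32, m along the optical axis (not along the pixel's ray), 0 where there is no reading), "K" (3x3 intrinsics, pixels), "k1" (the pictures are not rectified: a ray, as slopes to the right and down, at radius r is drawn at 1 + k1 r^2 times it, then the intrinsics apply), "R" (3x3) and "t" (3): a world point X has camera coordinates R X + t. Camera axes: x right, y down, z forward; pixel columns grow to the right and rows downward; lengths in m; the calibration is good to about 2 mm. A picture is of the moment at which its call begins.
A pose or a line that the arm cannot do raises Unreachable and nothing moves.
- sign_off(): hands the job in, once; it reports no verdict.
Trained networks look in the newest picture that a camera, given by its name, has taken for a name from the list of things; names that differ only in an ending like _2 or _b are one class to them, and where a whole thing is asked for, a point or a joint stands for the part that bears it (a point fixed in the world has none). Each returns a list of dicts, best first, with "p" (0 to 1); they miss things now and then, are a little off and sometimes report something else, mostly with a low value. They report only what shows in the picture. A call takes as long as a camera call.
- silhouettes(thing, camera): "mask" (384x512 bool, what is visible of it) and "bbox" ([left, top, right, bottom] in pixels, round what is visible of it).
- landmark_of(thing, camera): "at" ([column, row] in pixels: a listed point, or the origin of a listed thing).
The state is a dict: "clock": time; "joint_pos": joint angles; "dq": joint speeds; "effort": joint torques, N m; "ee_pos": TCP position; "eef_rot": TCP orientation; "contact_force": force on the tool from outside, world axes, zero at the start; "torque": the same for the moment, N m; "opening": opening from 0.0 (shut) to 1.0 (fully open).
Only numpy, scipy, OpenCV 4.12 (cv2) and the standard library are available. Lean on these libraries where they do the work, as an engineer would, in place of code of your own. Each camera call takes 0.05 s, during which the arm holds its last target.

## Working session

There is one attempt and no reset: what is moved stays moved. The work goes in short steps, each a Python script; the robot and the scene stay as the last script left them, time stands still between calls to the robot, and variables do not carry over. Pictures are saved under pics/ and viewed, and the job is handed in when it is done.

```bash
mkdir -p pics; ls
python3 - <<'E'
from bench import *
import cv2, pickle
s=read_state(); print(s['clock'],s['ee_pos'],s['eef_rot'],s['opening'])
d={}
for c in ("side","top"):
    im=get_image(c); d[c]=im
    cv2.imwrite(f"pics/{c}0.png",cv2.cvtColor(im['color'],cv2.COLOR_RGB2BGR))
    print(c,im['K'],im['k1'],im['R'],im['t'])
    for n in ["dial_centre","knob_grip","pointer_tip","tab_tip","lever_ball","lever_pivot","console","sleeve_a"]:
        print(n,[(round(r['p'],2),[round(float(v),1) for v in r['at']]) for r in landmark_of(n,c)[:3]])
pickle.dump(d,open("im0.pkl","wb"))
print(read_state()['clock'])
E
```

```text
pics
0.0 [ 0.15886372 -0.65528835  0.22994669] [[-9.71852681e-01 -4.53563522e-04  2.35588965e-01]
 [-2.35589389e-01  2.19859108e-03 -9.71850197e-01]
 [-7.71679993e-05 -9.99997480e-01 -2.24356139e-03]] 1.000897619100858
side [[437.31961662   0.         259.45973022]
 [  0.         437.31961662 190.04663259]
 [  0.           0.           1.        ]] 0.041121522970663835 [[ 0.98242787 -0.18647966 -0.00779813]
 [-0.11816807 -0.58911566 -0.79936165]
 [ 0.14447069  0.78623666 -0.60079959]] [-0.48785252  0.16163583  1.1387497 ]
dial_centre [(0.69, [316.5, 242.2])]
knob_grip [(0.83, [312.7, 238.5]), (0.19, [294.5, 237.4])]
pointer_tip [(0.75, [303.4, 257.0]), (0.67, [234.8, 218.7])]
tab_tip [(0.61, [230.2, 218.6]), (0.4, [293.5, 236.5])]
lever_ball [(0.6, [232.6, 216.4])]
lever_pivot [(0.6, [253.5, 214.8])]
console [(0.93, [286.9, 259.4]), (0.48, [303.8, 255.4])]
sleeve_a [(0.78, [282.6, 325.4]), (0.72, [347.7, 205.7]), (0.68, [234.2, 218.1])]
top [[447.24927466   0.         257.9785957 ]
 [  0.         447.24927466 190.139333  ]
 [  0.           0.           1.        ]] -0.0982657046163983 [[ 0.00695088 -0.99994081 -0.00836971]
 [-0.98735087 -0.00553708 -0.15845377]
 [ 0.15839804  0.00936524 -0.98733092]] [0.02535555 0.49720569 1.42283239]
dial_centre [(0.85, [327.7, 166.0]), (0.58, [246.8, 213.8])]
knob_grip [(0.69, [332.6, 163.1])]
pointer_tip [(0.83, [335.8, 173.5])]
tab_tip []
lever_ball [(0.55, [310.7, 210.9])]
lever_pivot [(0.95, [299.0, 197.4]), (0.56, [151.2, 250.9])]
console [(0.97, [305.8, 181.6]), (0.71, [309.9, 126.2]), (0.2, [329.4, 160.8])]
sleeve_a [(0.6, [307.8, 124.3]), (0.43, [360.9, 193.8])]
0.9
```

Run:
```python
import cv2
a=cv2.imread("pics/side0.png")[150:350,180:446]; cv2.imwrite("pics/side0c.png",cv2.resize(a,None,fx=3,fy=3,interpolation=cv2.INTER_CUBIC))
a=cv2.imread("pics/top0.png")[90:270,220:440]; cv2.imwrite("pics/top0c.png",cv2.resize(a,None,fx=3.3,fy=3.3,interpolation=cv2.INTER_CUBIC))
```

```text
(no output)
```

View pics/side0.png

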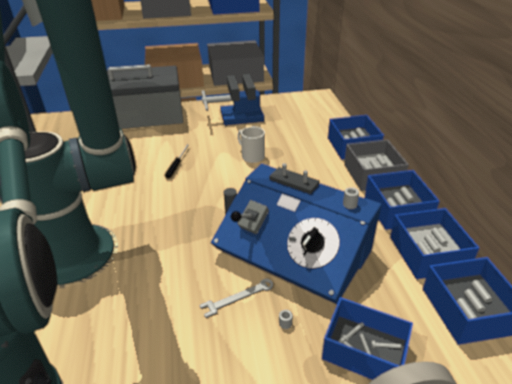

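View pics/top0.png

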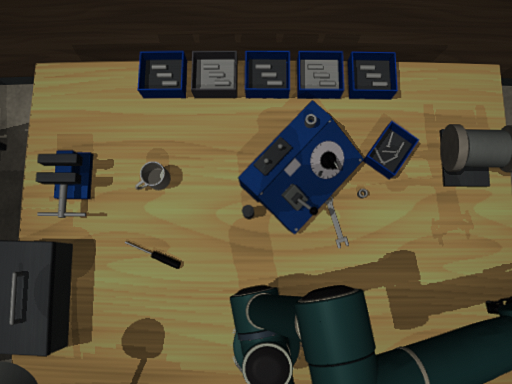

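```bash
ls pics
```

```text
side0.png
side0c.png
top0.png
top0c.png
```

View pics/side0c.png

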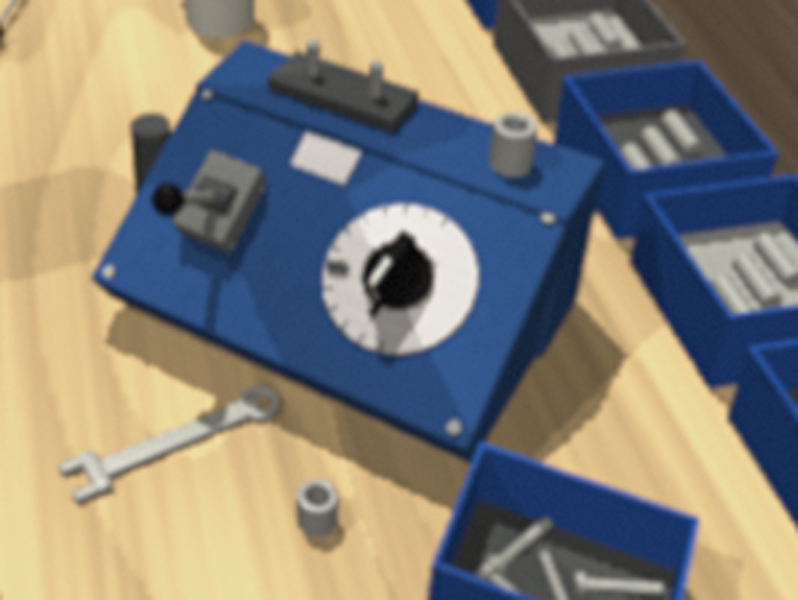

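View pics/top0c.png

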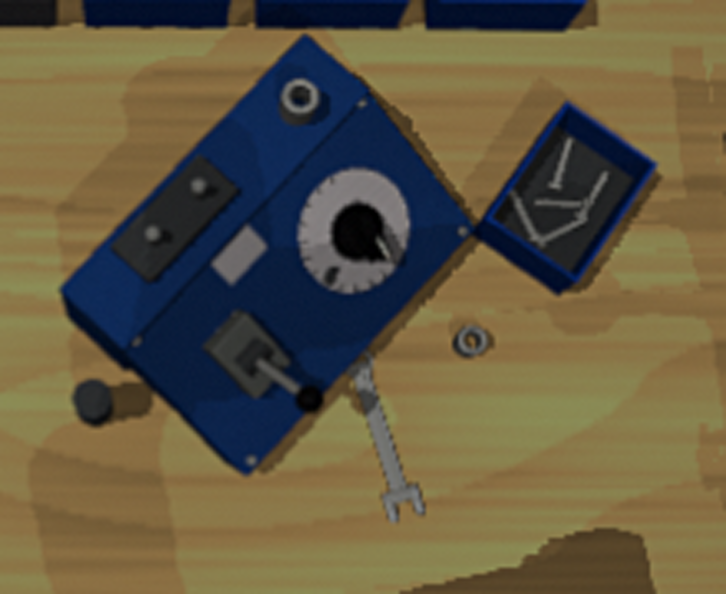

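```bash
cat > h.py <<'E'
import numpy as np, cv2
def dist(im): return np.array([im['k1'],0,0,0,0.])
def rays(im,px):
    px=np.asarray(px,float).reshape(-1,1,2)
    u=cv2.undistortPointsIter(px,im['K'],dist(im),None,None,(3,50,1e-10)) if hasattr(cv2,'undistortPointsIter') else cv2.undistortPoints(px,im['K'],dist(im))
    u=u.reshape(-1,2); return np.c_[u,np.ones(len(u))]
def cam(im): return -im['R'].T@im['t']
def unproj(im,px,z): return (rays(im,px)*np.asarray(z)[:,None]-im['t'])@im['R']
def on_plane(im,px,n,d): # n.X=d
    c=cam(im); w=rays(im,px)@im['R']
    s=(d-n@c)/(w@n); return c+w*s[:,None]
def proj(im,X):
    return cv2.projectPoints(np.asarray(X,float).reshape(-1,1,3),cv2.Rodrigues(im['R'])[0],im['t'],im['K'],dist(im))[0].reshape(-1,2)
def tri(ims,pxs):
    A=[];b=[]
    for im,p in zip(ims,pxs):
        c=cam(im); w=(rays(im,p)@im['R'])[0]; w/=np.linalg.norm(w)
        P=np.eye(3)-np.outer(w,w); A.append(P); b.append(P@c)
    X=np.linalg.lstsq(np.vstack(A),np.hstack(b),rcond=None)[0]
    return X,[np.linalg.norm(P@X-bb)*1000 for P,bb in zip(A,b)]
E
python3 - <<'E'
from h import *; import pickle
d=pickle.load(open("im0.pkl","rb")); np.set_printoptions(precision=4,suppress=True)
for nm,ps,pt in [("dial_c",[316.5,242.2],[327.7,166]),("knob",[312.7,238.5],[332.6,163.1]),("ball",[235.5,216.4],[313.6,210.7]),("pivot",[253.5,214.8],[299,197.4]),("tab",[292.3,239.3],[320.6,174])]:
    print(nm,*tri([d['side'],d['top']],[ps,pt]))
import sys
for c in ("side","top"):
    im=d[c]; col=im['color'].astype(int); z=im['range_z']
    # slope normals: pick blue pixels
    blue=(col[...,2]>col[...,0]+30)&(col[...,2]>col[...,1]+20)&(z>0)
    vv,uu=np.nonzero(blue); X=unproj(im,np.c_[uu,vv],z[vv,uu])
    k=(X[:,2]>.06)&(X[:,2]<.15)&(np.hypot(X[:,0]-.56,X[:,1]+.14)<.19)
    X=X[k]
    best=None; rng=np.random.default_rng(0)
    for _ in range(500):
        p=X[rng.choice(len(X),3,False)]; n=np.cross(p[1]-p[0],p[2]-p[0]); n/=np.linalg.norm(n)+1e-12
        if n[2]<0:n=-n
        if abs(n[2]-.866)>.06: continue
        k=abs((X-p[0])@n)<.004
        if best is None or k.sum()>best.sum(): best=k
    Y=X[best]; m=Y.mean(0); n=np.linalg.svd(Y-m,full_matrices=False)[2][2]; n*=np.sign(n[2])
    print(c,len(X),best.sum(),"n",n,"tilt",np.degrees(np.arccos(n[2])),"yaw",np.degrees(np.arctan2(-n[1],-n[0])),"d",n@m,"rms",((Y-m)@n).std())
E
```

```text
dial_c [ 0.5795 -0.1938  0.1056] [np.float64(14.549197147206934), np.float64(14.549197147207348)]
knob [ 0.5748 -0.2041  0.1299] [np.float64(5.844690253311751), np.float64(5.844690253311108)]
ball [ 0.4162 -0.1379  0.1676] [np.float64(0.3794055604197555), np.float64(0.3794055604191254)]
pivot [ 0.4625 -0.098   0.1312] [np.float64(1.927055922158757), np.float64(1.927055922158366)]
tab [ 0.5415 -0.1692  0.1024] [np.float64(1.8899805417838667), np.float64(1.889980541783743)]
side 6872 6332 n [-0.3407 -0.3644  0.8667] tilt 29.92667382905729 yaw 46.92569240881841 d -0.04114027554917032 rms 0.0016161039265576666
top 3504 3061 n [-0.338  -0.3638  0.868 ] tilt 29.774208150862066 yaw 47.11102851730558 d -0.03768162411668889 rms 0.0019439644079404317
```

```bash
cat >> h.py <<'E'
def frame(yaw,tilt=np.radians(30)):
    n=np.array([-np.sin(tilt)*np.cos(yaw),-np.sin(tilt)*np.sin(yaw),np.cos(tilt)])
    x=np.array([np.cos(tilt)*np.cos(yaw),np.cos(tilt)*np.sin(yaw),np.sin(tilt)])
    return np.c_[x,np.cross(n,x),n]
def rectify(im,O,F,hx=.13,hy0=-.1,hy1=.24,h=0.,s=2000):
    # rows: x descending(up slope on top); cols: y descending (left on left)
    nx=int(2*hx*s); ny=int((hy1-hy0)*s)
    r,c=np.mgrid[0:nx,0:ny]; X=O+np.c_[(hx-r.ravel()/s),(hy1-c.ravel()/s),np.full(r.size,h)]@F.T
    p=proj(im,X).astype(np.float32); 
    return cv2.remap(im['color'],p[:,0].reshape(nx,ny),p[:,1].reshape(nx,ny),cv2.INTER_CUBIC)
E
python3 - <<'E'
from h import *; import pickle
d=pickle.load(open("im0.pkl","rb")); np.set_printoptions(precision=4,suppress=True)
F=frame(np.radians(47)); n=F[:,2]; print(F)
for c,dd in (("side",-.0411),("top",-.0377),("side",-.0394),("top",-.0394),("side",-.0374),("top",-.0374)):
    im=d[c]; col=im['color'].astype(int)
    w=(col.min(2)>(140 if c=="side" else 85)); w=w.astype(np.uint8)
    pc=[316,242] if c=="side" else [327,160]
    k,l=cv2.connectedComponents(w); 
    m=np.zeros_like(w); m[pc[1]-28:pc[1]+28,pc[0]-28:pc[0]+28]=w[pc[1]-28:pc[1]+28,pc[0]-28:pc[0]+28]
    cs=cv2.findContours(m,cv2.RETR_EXTERNAL,cv2.CHAIN_APPROX_NONE)[0]; cc=max(cs,key=len).reshape(-1,2)
    hull=cv2.convexHull(cc).reshape(-1,2)
    P=on_plane(im,hull,n,dd); q=P@F
    from scipy.optimize import least_squares
    r=least_squares(lambda v:np.hypot(q[:,0]-v[0],q[:,1]-v[1])-v[2],[q[:,0].mean(),q[:,1].mean(),.06],loss='soft_l1',f_scale=.001)
    O=F@np.array([r.x[0],r.x[1],dd]); print(c,dd,"O",O,"rad",r.x[2],"uv",r.x[:2],len(hull), np.abs(r.fun).max())
E
```

```text
[[ 0.5906 -0.7314 -0.341 ]
 [ 0.6334  0.682  -0.3657]
 [ 0.5     0.      0.866 ]]
side -0.0411 O [ 0.5871 -0.1879  0.1044] rad 0.06021100661957301 uv [ 0.2799 -0.5575] 30 0.0012671507184663575
top -0.0377 O [ 0.5855 -0.189   0.1072] rad 0.058962046832126754 uv [ 0.2797 -0.5571] 23 0.0011124312111125967
side -0.0394 O [ 0.5867 -0.1891  0.1056] rad 0.06010373273789553 uv [ 0.2795 -0.558 ] 30 0.0012648594345674724
top -0.0394 O [ 0.5859 -0.1892  0.1053] rad 0.05904378717346092 uv [ 0.2789 -0.5576] 23 0.0011140330479392849
side -0.0374 O [ 0.5861 -0.1906  0.1071] rad 0.059977528120362764 uv [ 0.279  -0.5587] 30 0.0012621637834448751
top -0.0374 O [ 0.5854 -0.1889  0.1076] rad 0.058947622060551354 uv [ 0.2799 -0.557 ] 23 0.0011121486701269404
```

Run:
```python
from h import *; import pickle
d=pickle.load(open("im0.pkl","rb"))
F=frame(np.radians(47)); O=np.array([.5863,-.189,.1055])
out=[]
for c in ("side","top"):
    a=rectify(d[c],O,F,s=1100).astype(float)*(1 if c=="side" else 1.8)
    a=np.ascontiguousarray(np.clip(a,0,255).astype(np.uint8)[...,::-1]); s=1100
    def pt(x,y): return (int((.24-y)*s),int((.13-x)*s))
    cv2.circle(a,pt(0,0),66,(0,0,255),1); cv2.circle(a,pt(0,.16),2,(0,0,255),-1)
    for x in(-.1,.1): cv2.line(a,pt(x,-.1),pt(x,.24),(0,255,255),1)
    cv2.rectangle(a,pt(.035,.185),pt(-.035,.135),(0,255,0),1); out.append(a)
cv2.imwrite("pics/rect0.png",cv2.resize(np.vstack(out),None,fx=1,fy=1)); print(out[0].shape)
```

```text
(286, 373, 3)
```

View pics/rect0.png

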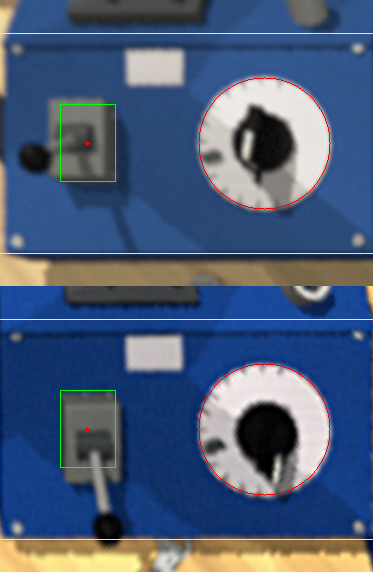

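```bash
cat >> h.py <<'E'
F=frame(np.radians(47)); O=np.array([.5863,-.189,.1055])
def W(x,y,h): return O+F@np.array([x,y,h])
def tool(zdir,approach=None):
    y=-F[:,2] if approach is None else np.asarray(approach,float); y=y/np.linalg.norm(y)
    z=zdir-y*(zdir@y); z/=np.linalg.norm(z); return np.c_[np.cross(y,z),y,z]
def knobR(th,sg): # jaws perpendicular to bar; th knob angle
    p=np.array([-np.cos(th),np.sin(th),0]); return tool(sg*F@np.array([-p[1],p[0],0]))
E
python3 - <<'E'
from bench import *; from h import *
np.set_printoptions(precision=3,suppress=True)
for nm,ap in (("n",-F[:,2]),("down",np.array([0,0,-1.])),("mid",-F[:,2]+np.array([0,0,-1.]))):
  for sg in (1,-1):
    R=tool(sg*F[:,1],ap)
    for x,h in ((-.085,.14),(-.085,.08),(.02,.08),(.03,.08),(.03,.16),(.085,.16),(.085,.08),(-.03,.08)):
        print(nm,sg,x,h,ik(W(x,.16,h),R))
for sg in (1,-1):
  for th in (.05,.15,.6,1.25):
    for h in (.11,.014): print("knob",sg,th,h,ik(W(0,0,h),knobR(th,sg)))
E
python3 - <<'E'
from h import *; import pickle
d=pickle.load(open("im0.pkl","rb"))
# polar view of dial at tab height
o=[]
for c,h in (("side",.005),("top",.005),("side",.003),("top",.003)):
    a=rectify(d[c],O,F,hx=.07,hy0=-.07,hy1=.07,h=h,s=3000).astype(float)*(1 if c=="side" else 1.7)
    a=np.clip(a,0,255).astype(np.uint8); g=a.min(2).astype(float)
    r,cc=np.mgrid[0:g.shape[0],0:g.shape[1]]; x=.07-r/3000; y=.07-cc/3000
    rad=np.hypot(x,y); th=np.arctan2(y,-x)
    k=(rad>.043)&(rad<.055)&(th>.9)&(th<1.6)
    if h==.005:
        bins=np.arange(.9,1.6,.04); print(c,[(round(b+.02,2),int(g[k&(th>=b)&(th<b+.04)].mean())) for b in bins])
        w=np.clip(np.percentile(g[k],70)-15-g,0,None)*k; w[np.abs(th-1.25)>.25]=0
        print(c,"tab ang",(w*th).sum()/w.sum(),"rad",(w*rad).sum()/w.sum())
    else:
        k=(rad>.031)&(rad<.0365)&(np.abs(th)<1); bins=np.arange(-.6,.8,.08)
        print(c,"nose",[(round(b+.04,2),int(g[k&(th>=b)&(th<b+.08)].mean())) for b in bins])
    o.append(a[...,::-1])
cv2.imwrite("pics/dial0.png",cv2.resize(np.hstack(o[:2]),None,fx=.95,fy=.95))
E
```

```text
n 1 -0.085 0.14 None
n 1 -0.085 0.08 None
n 1 0.02 0.08 None
n 1 0.03 0.08 None
n 1 0.03 0.16 None
n 1 0.085 0.16 None
n 1 0.085 0.08 None
n 1 -0.03 0.08 None
n -1 -0.085 0.14 [-0.952 -0.191  2.255  0.544  1.243 -0.424]
n -1 -0.085 0.08 [-0.878 -0.127  2.31   0.587  1.109 -0.435]
n -1 0.02 0.08 [-0.65  -0.189  2.252  0.592  1.1   -0.18 ]
n -1 0.03 0.08 [-0.629 -0.191  2.244  0.591  1.098 -0.156]
n -1 0.03 0.16 [-0.728 -0.27   2.172  0.55   1.275 -0.151]
n -1 0.085 0.16 [-0.61  -0.275  2.124  0.547  1.261 -0.022]
n -1 0.085 0.08 [-0.514 -0.196  2.194  0.581  1.087 -0.025]
n -1 -0.03 0.08 [-0.758 -0.167  2.285  0.593  1.107 -0.302]
down 1 -0.085 0.14 None
down 1 -0.085 0.08 None
down 1 0.02 0.08 None
down 1 0.03 0.08 None
down 1 0.03 0.16 None
down 1 0.085 0.16 None
down 1 0.085 0.08 None
down 1 -0.03 0.08 None
down -1 -0.085 0.14 [-0.522 -0.211  2.18   0.     1.173  0.228]
down -1 -0.085 0.08 [-0.453 -0.135  2.219 -0.     1.058  0.298]
down -1 0.02 0.08 [-0.263 -0.107  2.091  0.     1.158  0.487]
down -1 0.03 0.08 [-0.247 -0.102  2.077  0.     1.167  0.504]
down -1 0.03 0.16 [-0.325 -
[... 2869 characters left out ...]
), (np.float64(0.08), 66), (np.float64(0.16), 52), (np.float64(0.24), 103), (np.float64(0.32), 153), (np.float64(0.4), 173), (np.float64(0.48), 183), (np.float64(0.56), 188), (np.float64(0.64), 190), (np.float64(0.72), 192), (np.float64(0.8), 195)]
top nose [(np.float64(-0.56), 54), (np.float64(-0.48), 72), (np.float64(-0.4), 139), (np.float64(-0.32), 173), (np.float64(-0.24), 95), (np.float64(-0.16), 17), (np.float64(-0.08), 0), (np.float64(-0.0), 1), (np.float64(0.08), 5), (np.float64(0.16), 18), (np.float64(0.24), 59), (np.float64(0.32), 115), (np.float64(0.4), 144), (np.float64(0.48), 156), (np.float64(0.56), 163), (np.float64(0.64), 169), (np.float64(0.72), 175), (np.float64(0.8), 177)]
```

View pics/dial0.png

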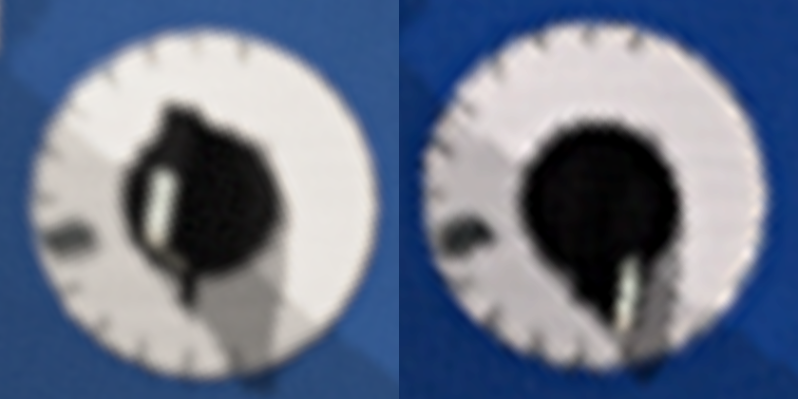

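Run:
```python
from bench import *; from h import *
np.set_printoptions(precision=4,suppress=True)
R=tool(-F[:,1])
move_gripper(0.0,60)
goto(W(-.09,.16,.16),R)
line_to(W(-.09,.16,.08))
def loc(): s=read_state(); return s['clock'],(s['ee_pos']-O)@F,s['contact_force']@F
print(loc())
r=line_to(W(.035,.16,.08),feed=.05,until_force=30); print(r,loc())
im=get_image("side"); cv2.imwrite("pics/s1.png",cv2.resize(im['color'][120:320,150:400,::-1],None,fx=3,fy=3))
```

```text
(4.15, array([-0.09  ,  0.1594,  0.0804]), array([ 0.2504,  0.6246, -0.0371]))
True (6.0917, array([0.0138, 0.1609, 0.0789]), array([-3.6154, -1.6523,  2.3033]))
```

View pics/s1.png

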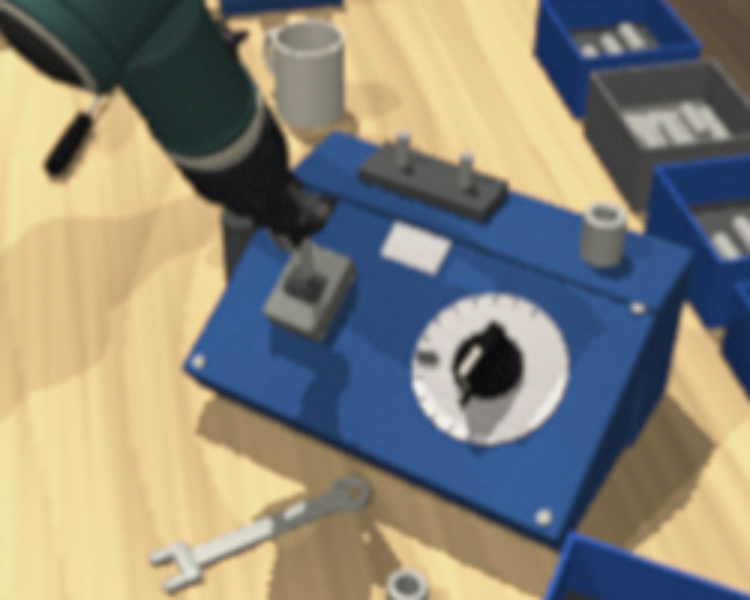

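Run:
```python
from bench import *; from h import *
import pickle
np.set_printoptions(precision=4,suppress=True)
def loc(): s=read_state(); return s['clock'],(s['ee_pos']-O)@F,s['contact_force']@F
r=line_to(W(.03,.16,.08),feed=.03,until_force=35); print(r,loc())
line_to(W(-.02,.16,.08)); line_to(W(-.05,.16,.16),feed=.25)
move_gripper(0.55)
goto(W(0,0,.11),knobR(.14,1)); print(loc())
d={}
for c in ("side","top"):
    d[c]=get_image(c); print(c,[(round(r['p'],2),r['at']) for r in landmark_of("lever_ball",c)[:2]])
    cv2.imwrite(f"pics/{c}2.png",cv2.resize(d[c]['color'][90:300,170:420,::-1],None,fx=3,fy=2.8))
pickle.dump(d,open("im2.pkl","wb"))
a=.5
for a in (.4,.45,.5,.55):
    B=W(.08*np.sin(a),.16,.022+.08*np.cos(a)); print(a,proj(d['side'],B),proj(d['top'],B))
```

```text
True (6.5417, array([0.0136, 0.1609, 0.0785]), array([-5.38  , -1.7556,  3.6233]))
(8.65, array([-0.0005,  0.0012,  0.1095]), array([-0.028 ,  0.7527,  0.4256]))
side []
top [(0.56, [295.7, 195.7])]
0.4 [[248.7593 190.4317]] [[300.1327 195.7111]]
0.45 [[249.704  189.4126]] [[299.1316 194.7574]]
0.5 [[250.6492 188.4644]] [[298.1211 193.8107]]
0.55 [[251.5924 187.589 ]] [[297.1044 192.8737]]
```

View pics/side2.png

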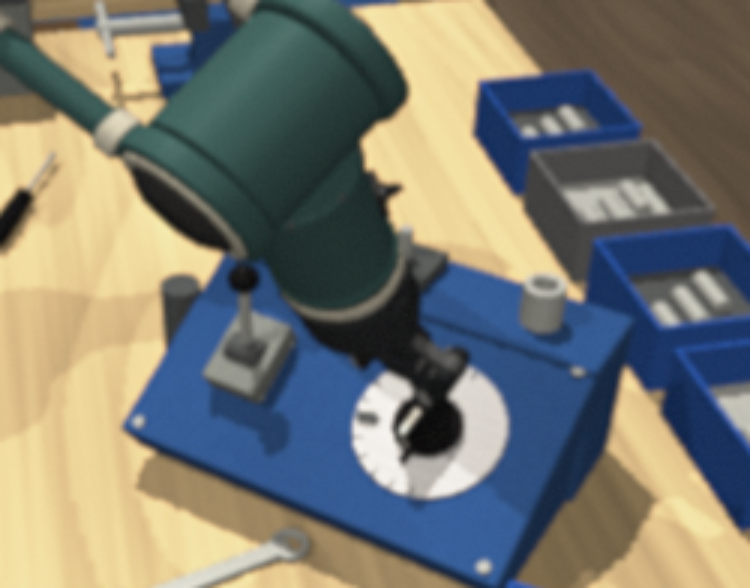

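View pics/top2.png

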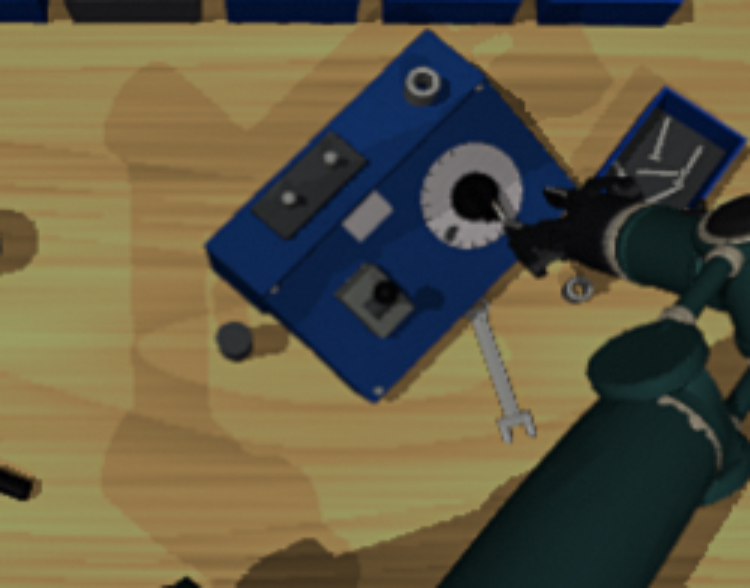

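Run:
```python
from bench import *; from h import *
import pickle
np.set_printoptions(precision=4,suppress=True)
def loc(): s=read_state(); return s['clock'],(s['ee_pos']-O)@F,s['contact_force']@F,s['torque']@F,s['opening'],s['joint_pos'][5]
line_to(W(0,0,.014),feed=.08); print(loc())
move_gripper(0.0,50); print(loc())
goto(W(0,0,.014),knobR(.6,1)); print(loc())
goto(W(0,0,.014),knobR(1.2,1)); print(loc())
d={}
for c in ("side","top"):
    d[c]=get_image(c)
    cv2.imwrite(f"pics/{c}3.png",cv2.resize(d[c]['color'][120:300,200:420,::-1],None,fx=3.6,fy=3.3))
pickle.dump(d,open("im3.pkl","wb"))
```

```text
(10.2, array([ 0.0002, -0.0005,  0.0146]), array([ 0.3063, -0.0117,  0.5394]), array([-0.0199,  0.2286,  0.0382]), 0.5469113320563038, np.float64(-0.13173689850678))
(10.5917, array([ 0.0001, -0.0005,  0.0146]), array([-0.2916,  0.774 ,  3.0189]), array([0.0337, 0.3502, 0.0639]), 0.15166842049175477, np.float64(-0.1317681887459861))
(11.1083, array([ 0.    , -0.0007,  0.0146]), array([0.1705, 0.425 , 4.8461]), array([ 0.0159,  0.4547, -0.0795]), 0.15252962588604513, np.float64(0.3258753082383008))
(11.7333, array([-0.0001, -0.0007,  0.0146]), array([-2.3475, -0.7745,  6.7123]), array([-0.0608,  0.6122, -0.1004]), 0.15413569077565945, np.float64(0.9247562254644924))
```

View pics/side3.png

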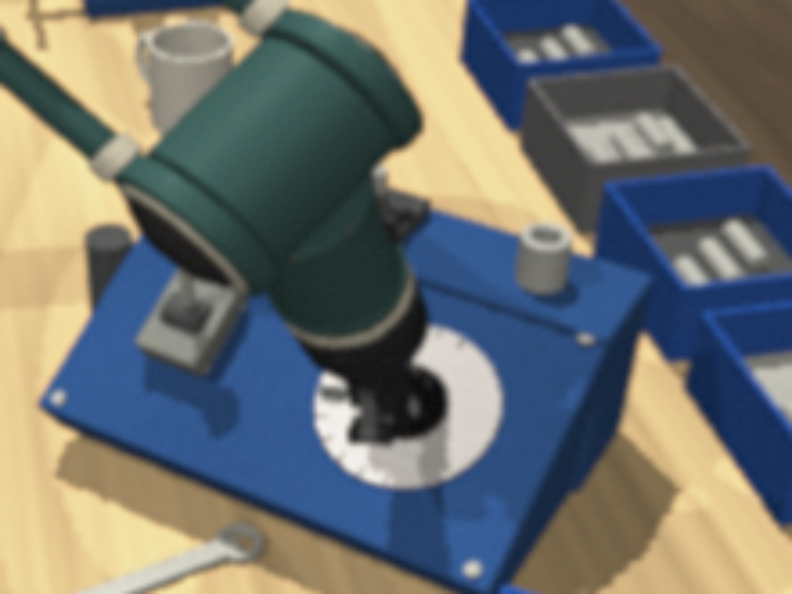

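View pics/top3.png

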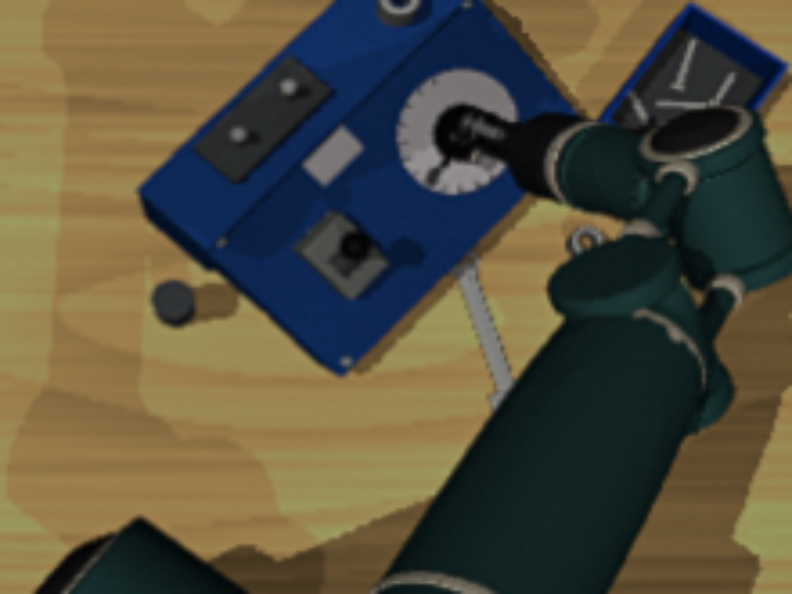

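```bash
cat > meas.py <<'E'
from h import *; import pickle,sys
from scipy.optimize import least_squares
def centre(im,c):
    # dial centre fit for view, returns offset (x,y)
    off=[0,0]
    col=im['color'].astype(int)
    w=((col.min(2)>(140 if c=="side" else 75))&(col[...,2]-col[...,0]<35)).astype(np.uint8)
    p=proj(im,O)[0].astype(int); m=np.zeros_like(w); m[p[1]-30:p[1]+30,p[0]-30:p[0]+30]=w[p[1]-30:p[1]+30,p[0]-30:p[0]+30]
    cc=max(cv2.findContours(m,cv2.RETR_EXTERNAL,cv2.CHAIN_APPROX_NONE)[0],key=len).reshape(-1,2)
    q=(on_plane(im,cv2.convexHull(cc).reshape(-1,2),F[:,2],F[:,2]@O)-O)@F
    r=least_squares(lambda v:np.hypot(q[:,0]-v[0],q[:,1]-v[1])-v[2],[0,0,.06],loss='soft_l1',f_scale=.0005)
    return r.x
def dial(im,cx,h,s=3000):
    a=rectify(im,O+F@np.array([cx[0],cx[1],0]),F,hx=.07,hy0=-.07,hy1=.07,h=h,s=s); return a
def polar(im,cx,h,r0,r1,t0,t1,nt=200):
    t=np.linspace(t0,t1,nt); r=np.linspace(r0,r1,12); T,Rr=np.meshgrid(t,r)
    X=O+np.c_[(-Rr*np.cos(T)).ravel()+cx[0],(Rr*np.sin(T)).ravel()+cx[1],np.full(T.size,h)]@F.T
    p=proj(im,X).astype(np.float32)
    v=cv2.remap(im['color'],p[:,0].reshape(T.shape),p[:,1].reshape(T.shape),cv2.INTER_CUBIC)
    return t,r,v.max(2).astype(float)
def dip(t,v):
    hi=np.percentile(v,85); lo=v.min(); w=np.clip((hi+lo)/2-v,0,None)
    i=int(np.argmin(v)); a=i
    while a>0 and w[a-1]>0:a-=1
    b=i
    while b<len(t)-1 and w[b+1]>0:b+=1
    return (w[a:b+1]*t[a:b+1]).sum()/w[a:b+1].sum(), t[a],t[b]
E
python3 - <<'E'
from meas import *
np.set_printoptions(precision=4,suppress=True)
for f in ("im0","im2","im3"):
  d=pickle.load(open(f+".pkl","rb"))
  for c in ("side","top"):
    im=d[c]; cx=centre(im,c); print(f,c,cx)
    if f=="im3": cx=cx0[c]
    elif f=="im0": cx0=globals().get('cx0',{}); cx0[c]=cx
    for r0 in (.043,.047,.051):
        t,r,v=polar(im,cx0[c],.005,r0,r0+.004,.9,1.7); print("  tab",r0,dip(t,v.mean(0)))
    for r0 in (.030,.032,.034):
        t,r,v=polar(im,cx0[c],.003,r0,r0+.002,*((-.4,.6) if f!="im3" else (.8,1.7))); print("  nose",r0,dip(t,v.mean(0)))
a=dial(d["top"],cx0["top"],.004,s=5000)[:,:420]; b=dial(d["side"],cx0["side"],.004,s=5000)[:,:420]
cv2.imwrite("pics/dial3.png",cv2.resize(np.hstack([np.clip(a*1.7,0,255).astype(np.uint8),b])[...,::-1],(790,600)))
E
```

```text
im0 side [ 0.0002 -0.0003  0.0601]
  tab 0.043 (np.float64(1.2711183657733638), np.float64(1.1412060301507538), np.float64(1.3944723618090453))
  tab 0.047 (np.float64(1.2775743283615302), np.float64(1.1613065326633165), np.float64(1.38643216080402))
  tab 0.051 (np.float64(1.2844421113163764), np.float64(1.1814070351758794), np.float64(1.3743718592964824))
  nose 0.03 (np.float64(0.1545540746967221), np.float64(0.042211055276381915), np.float64(0.26834170854271355))
  nose 0.032 (np.float64(0.1452964235460909), np.float64(0.0170854271356784), np.float64(0.2633165829145728))
  nose 0.034 (np.float64(0.13495720784361434), np.float64(-0.018090452261306567), np.float64(0.2532663316582915))
im0 top [-0.0008  0.0001  0.0595]
  tab 0.043 (np.float64(1.3318396332023252), np.float64(1.2175879396984923), np.float64(1.450753768844221))
  tab 0.047 (np.float64(1.3238829111593), np.float64(1.201507537688442), np.float64(1.450753768844221))
  tab 0.051 (np.float64(1.3121011347085936), np.float64(1.201507537688442), np.float64(1.4266331658291458))
  nose 0.03 (np.float64(0.015855607972316308), np.
[... 2265 characters left out ...]
), np.float64(1.7))
im3 top [-0.0008  0.0004  0.0597]
  tab 0.043 (np.float64(1.3374236586612518), np.float64(1.221608040201005), np.float64(1.4547738693467336))
  tab 0.047 (np.float64(1.329181607802064), np.float64(1.2055276381909548), np.float64(1.450753768844221))
  tab 0.051 (np.float64(1.3153317673365124), np.float64(1.2055276381909548), np.float64(1.4266331658291458))
  nose 0.03 (np.float64(1.189581578806958), np.float64(1.071356783919598), np.float64(1.315577889447236))
  nose 0.032 (np.float64(1.1983941165938534), np.float64(1.071356783919598), np.float64(1.3201005025125627))
  nose 0.034 (np.float64(1.214610750895135), np.float64(1.0894472361809044), np.float64(1.329145728643216))
```

View pics/dial3.png

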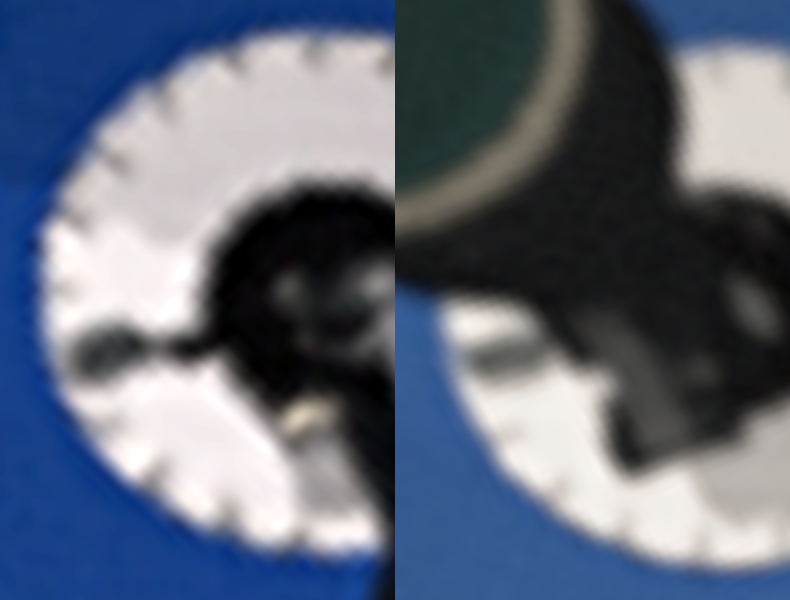

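```bash
cat >> meas.py <<'E'
def boxpts(th,r0,r1,w,h0,h1,cx):
    P=[]
    for r in (r0,r1):
        for s in (-w/2,w/2):
            for h in (h0,h1):
                x=-r*np.cos(th)+s*np.sin(th); y=r*np.sin(th)+s*np.cos(th); P.append([x+cx[0],y+cx[1],h])
    return O+np.array(P)@F.T
def render(im,P,win,k=8):
    c0,r0,c1,r1=win; h=cv2.convexHull(((proj(im,P)-[c0-.5,r0-.5])*k).astype(np.float32)).astype(np.int32)
    m=np.zeros(((r1-r0)*k,(c1-c0)*k),np.float32); cv2.fillConvexPoly(m,h,1.)
    m=cv2.GaussianBlur(m,(0,0),.6*k); return cv2.resize(m,(c1-c0,r1-r0),interpolation=cv2.INTER_AREA)
def fitang(im,cx,grid,geom,half=6,rmid=None):
    # least squares: image = a + b*x + c*y - k*model
    g=im['color'].max(2).astype(float); best=[]
    rm=rmid or (geom[0]+geom[1])/2; t0=np.mean(grid)
    ctr=proj(im,O+F@np.array([-rm*np.cos(t0)+cx[0],rm*np.sin(t0)+cx[1],0]))[0].round().astype(int)
    win=(ctr[0]-half,ctr[1]-half,ctr[0]+half+1,ctr[1]+half+1)
    v=g[win[1]:win[3],win[0]:win[2]]; yy,xx=np.mgrid[win[1]:win[3],win[0]:win[2]]
    q=(on_plane(im,np.c_[xx.ravel(),yy.ravel()],F[:,2],F[:,2]@O)-O)@F-np.r_[cx[:2],0]
    rr=np.hypot(q[:,0],q[:,1]); dd=np.abs(np.arctan2(q[:,1],-q[:,0])-t0)
    ok=(rr>geom[0]-.002)&(rr<min(geom[1]+.0,.055))&(dd*rr<.012)
    for t in grid:
        m=render(im,boxpts(t,*geom,cx),win).ravel()[ok]
        A=np.c_[np.ones(ok.sum()),xx.ravel()[ok]-ctr[0],yy.ravel()[ok]-ctr[1],m]
        s,res,_,_=np.linalg.lstsq(A,v.ravel()[ok],rcond=None); best.append(((A@s-v.ravel()[ok])**2).mean())
    b=np.array(best); i=int(b.argmin()); return grid[i],b[i]**.5,ok.sum()
E
cat > run4.py <<'E'
from meas import *
d0=pickle.load(open("im0.pkl","rb")); cx0={c:centre(d0[c],c) for c in d0}
print({c:((cam(d0[c])-O)@F).round(2) for c in d0})
G=np.arange(1.1,1.5,.005)
for f in sys.argv[1:]:
  d=pickle.load(open(f+".pkl","rb"))
  for c in d:
    for cx in (cx0[c],[0,0]):
      print(f,c,"tab",fitang(d[c],cx,G,(.040,.057,.009,0,.005)),"nose",[fitang(d[c],cx,g,(.029,.037,w,.001,.005),half=5) for w in(.004,.006) for g in((np.arange(-.1,.4,.005),) if f in("im0","im2") else (G-.1+.0,))])
E
python3 run4.py im0 im2 im3
```

```text
{'side': array([-0.24, -0.29,  0.95]), 'top': array([0.63, 0.37, 1.23])}
im0 side tab (np.float64(1.289999999999996), np.float64(9.192634852851093), np.int64(71)) nose [(np.float64(0.15000000000000022), np.float64(16.65881043730898), np.int64(41)), (np.float64(0.15000000000000022), np.float64(15.88538897446782), np.int64(41))]
im0 side tab (np.float64(1.289999999999996), np.float64(8.768961301383507), np.int64(69)) nose [(np.float64(0.1450000000000002), np.float64(18.197282250613412), np.int64(44)), (np.float64(0.1450000000000002), np.float64(17.798091735715783), np.int64(44))]
im0 top tab (np.float64(1.289999999999996), np.float64(6.963277243551428), np.int64(35)) nose [(np.float64(0.39500000000000046), np.float64(11.600814717743535), np.int64(21)), (np.float64(0.39500000000000046), np.float64(11.462631493313863), np.int64(21))]
im0 top tab (np.float64(1.2799999999999963), np.float64(7.1982563493853045), np.int64(34)) nose [(np.float64(0.39500000000000046), np.float64(10.835498993918973), np.int64(20)), (np.float64(0.39500000000000046), np.float64(10.212274291798625), np.int64(20))]
[... 1291 characters left out ...]
99917), np.float64(24.409128598773897), np.int64(69)) nose [(np.float64(1.0), np.float64(24.861695233790318), np.int64(46)), (np.float64(1.0), np.float64(24.008220895518736), np.int64(46))]
im3 top tab (np.float64(1.294999999999996), np.float64(10.655457714056167), np.int64(35)) nose [(np.float64(1.2149999999999954), np.float64(17.514654069036595), np.int64(21)), (np.float64(1.2149999999999954), np.float64(19.161239355245186), np.int64(21))]
im3 top tab (np.float64(1.2799999999999963), np.float64(10.423405884871952), np.int64(34)) nose [(np.float64(1.1999999999999957), np.float64(19.40135739281155), np.int64(21)), (np.float64(1.1999999999999957), np.float64(21.17121930550876), np.int64(21))]
```

```bash
python3 - <<'E'
from bench import *; from h import *
import pickle
np.set_printoptions(precision=4,suppress=True)
def loc(): s=read_state(); return s['clock'],(s['ee_pos']-O)@F,s['contact_force']@F,s['torque']@F,s['opening'],s['joint_pos'][5]
goto(W(0,0,.014),knobR(1.287,1)); pause(.2); print(loc())
d={"top":get_image("top")}; pickle.dump(d,open("im4.pkl","wb"))
move_gripper(.55); line_to(W(0,0,.10),feed=.15); goto(W(-.09,-.04,.16),knobR(1.287,1)); print(loc())
d={c:get_image(c) for c in ("side","top")}; pickle.dump(d,open("im5.pkl","wb"))
cv2.imwrite("pics/side5.png",cv2.resize(d['side']['color'][120:300,200:420,::-1],None,fx=3.6,fy=3.3))
E
python3 run4.py im4 im5
python3 - <<'E'
from meas import *
d=pickle.load(open("im5.pkl","rb"))
a=dial(d["top"],[0,0],.004,s=5000)[:,:450]; b=dial(d["side"],[0,0],.004,s=5000)[:,:450]
cv2.imwrite("pics/dial5.png",cv2.resize(np.hstack([np.clip(a*1.7,0,255).astype(np.uint8),b])[...,::-1],(772,600)))
E
```

```text
(12.2833, array([-0.0001, -0.0007,  0.0146]), array([-2.422 , -0.1332,  6.6718]), array([-0.0572,  0.5872, -0.0489]), 0.15377728400082555, np.float64(1.011645905195392))
(14.0167, array([-0.091 , -0.0396,  0.1589]), array([ 0.3872,  0.1004, -0.412 ]), array([ 0.0187,  0.2508, -0.0663]), 0.5493700848373467, np.float64(0.9138804167955085))
{'side': array([-0.24, -0.29,  0.95]), 'top': array([0.63, 0.37, 1.23])}
im4 top tab (np.float64(1.289999999999996), np.float64(11.403986566834744), np.int64(35)) nose [(np.float64(1.2699999999999942), np.float64(17.771985672674603), np.int64(21)), (np.float64(1.279999999999994), np.float64(19.214348821633678), np.int64(21))]
im4 top tab (np.float64(1.2799999999999963), np.float64(11.21873939772094), np.int64(34)) nose [(np.float64(1.2599999999999945), np.float64(21.477553601859814), np.int64(21)), (np.float64(1.2549999999999946), np.float64(23.222667643457644), np.int64(21))]
im5 side tab (np.float64(1.1149999999999998), np.float64(15.502555387089718), np.int64(71)) nose [(np.float64(1.3949999999999916), np.float64(2.2354768300631838), np.int64(44)), (np.float64(1.0), np.float64(2.2319489560343433), np.int64(44))]
im5 side tab (np.float64(1.1149999999999998), np.float64(15.20674088704089), np.int64(69)) nose [(np.float64(1.2599999999999945), np.float64(2.202865833094332), np.int64(46)), (np.float64(1.2249999999999952), np.float64(2.2053102695478697), np.int64(46))]
im5 top tab (np.float64(1.289999999999996), np.float64(9.512528956723497), np.int64(35)) nose [(np.float64(1.2699999999999942), np.float64(14.314351625727731), np.int64(21)), (np.float64(1.2649999999999944), np.float64(15.228259969756545), np.int64(21))]
im5 top tab (np.float64(1.2799999999999963), np.float64(9.393634165442146), np.int64(34)) nose [(np.float64(1.2399999999999949), np.float64(17.07993005056654), np.int64(21)), (np.float64(1.2399999999999949), np.float64(18.19072811044024), np.int64(21))]
```

View pics/dial5.png

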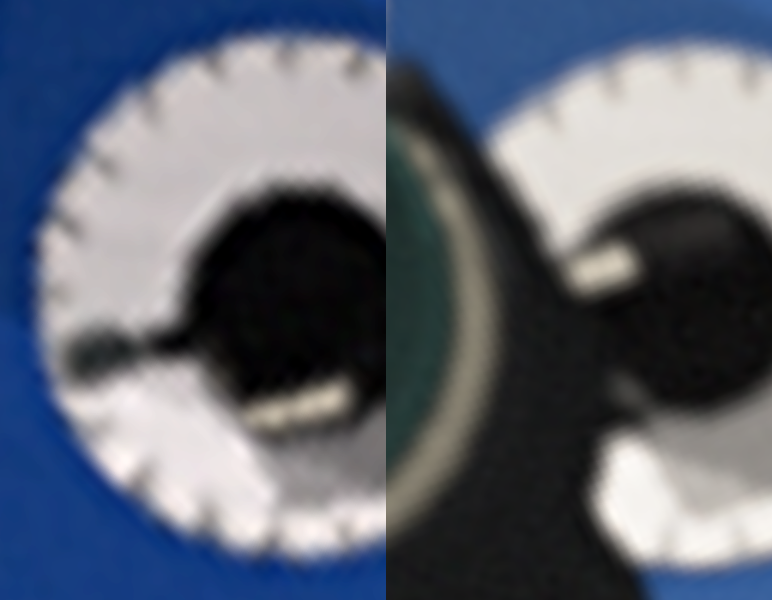

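View pics/side5.png

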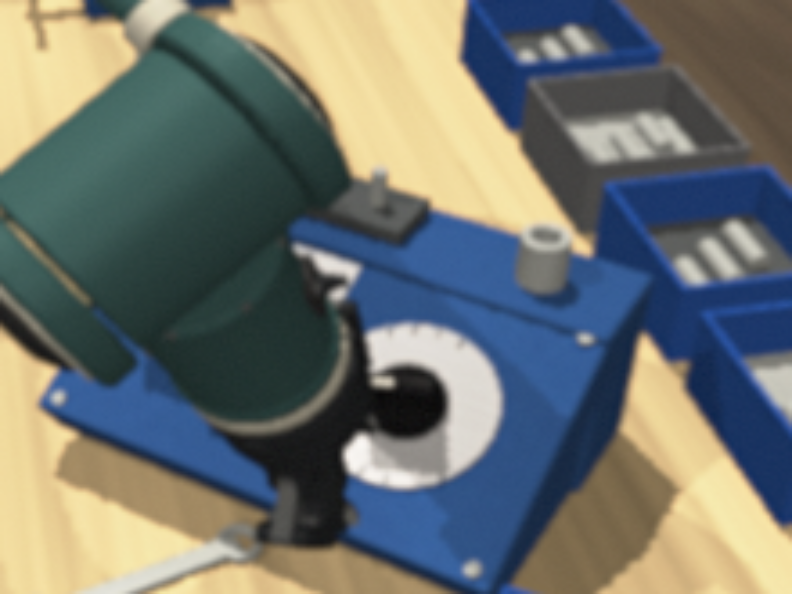

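```bash
python3 - <<'E'
from bench import *; from h import *
import pickle
R=tool(-F[:,1])
print(ik(W(0,.08,.2),R),ik(W(.085,.16,.19),R))
line_to(W(-.05,-.0,.2),feed=.3)
goto(W(.085,.16,.19),R)
d={c:get_image(c) for c in ("side","top")}; pickle.dump(d,open("im6.pkl","wb"))
cv2.imwrite("pics/side6.png",cv2.resize(d['side']['color'][120:300,200:420,::-1],None,fx=3.6,fy=3.3))
print(read_state()['clock'])
E
python3 run4.py im6
python3 - <<'E'
from meas import *
d=pickle.load(open("im6.pkl","rb"))
o=[]
for h in (.003,.041):
    a=dial(d["top"],[0,0],h,s=3500)[:,:350]; b=dial(d["side"],[0,0],h,s=3500)[:,:350]
    o.append(np.hstack([np.clip(a*1.7,0,255).astype(np.uint8),b]))
o=np.vstack(o)[...,::-1]; print(o.shape)
cv2.imwrite("pics/dial6.png",cv2.resize(o,(428,600) if 0 else (430,600)))
for c,k in (("top",1.7),("side",1)):
    g=np.clip(dial(d[c],[0,0],.041,s=5000)*k,0,255).min(2); r,q=np.nonzero(g>130); x=.07-r/5000; y=.07-q/5000
    m=(np.hypot(x,y)<.03)&(y>0.003)&(np.abs(np.arctan2(y,-x)-1.3)<.35)
    mm=np.zeros(g.shape,np.uint8); mm[r[m],q[m]]=1
    n,l,s,ce=cv2.connectedComponentsWithStats(mm); j=1+s[1:,4].argmax(); rr,qq=np.nonzero(l==j)
    P=np.c_[.07-rr/5000,.07-qq/5000]; mu=P.mean(0); v=np.linalg.svd(P-mu,full_matrices=False)[2][0]; v*=np.sign(v[1])
    print(c,"line centre",mu,"ang of centre",np.arctan2(mu[1],-mu[0]),"line dir",np.arctan2(v[1],-v[0]),len(P))
E
```

```text
[-0.82820025 -0.11639172  2.0091947   0.53884174  1.33126079 -0.23057251] [-0.64686942 -0.29556115  2.09181016  0.53846501  1.32430022 -0.02522699]
15.5417
{'side': array([-0.24, -0.29,  0.95]), 'top': array([0.63, 0.37, 1.23])}
im6 side tab (np.float64(1.294999999999996), np.float64(11.046221023891674), np.int64(71)) nose [(np.float64(1.2449999999999948), np.float64(27.63857169678382), np.int64(44)), (np.float64(1.2399999999999949), np.float64(27.009624040132092), np.int64(44))]
im6 side tab (np.float64(1.294999999999996), np.float64(11.238912969667068), np.int64(69)) nose [(np.float64(1.2449999999999948), np.float64(29.961147716452647), np.int64(46)), (np.float64(1.2399999999999949), np.float64(29.596205173850066), np.int64(46))]
im6 top tab (np.float64(1.289999999999996), np.float64(10.658135969108153), np.int64(35)) nose [(np.float64(1.2699999999999942), np.float64(17.26846304134746), np.int64(21)), (np.float64(1.2649999999999944), np.float64(18.646196088376296), np.int64(21))]
im6 top tab (np.float64(1.2799999999999963), np.float64(10.4284545636051), np.int64(34)) nose [(np.float64(1.2399999999999949), np.float64(20.514537588256555), np.int64(21)), (np.float64(1.2399999999999949), np.float64(22.0342653571164), np.int64(21))]
(980, 700, 3)
top line centre [-0.00766     0.01856964] ang of centre 1.1795597204218782 line dir 1.1983448974255004 3920
side line centre [-0.00480973  0.01941393] ang of centre 1.3279399794876456 line dir 1.2744238723844097 6949
```

View pics/dial6.png

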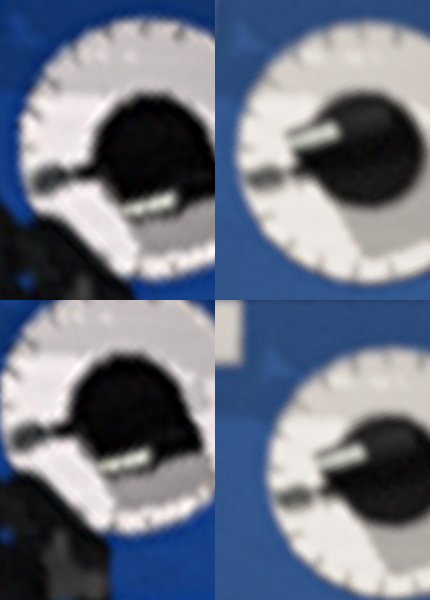

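View pics/side6.png

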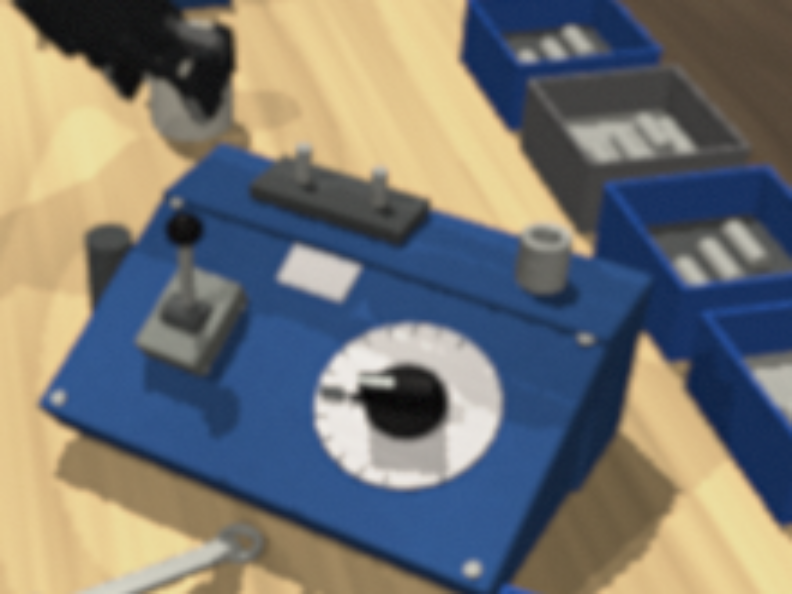

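```bash
cat > run5.py <<'E'
from meas import *
from scipy.optimize import least_squares
d0=pickle.load(open("im0.pkl","rb")); cx0={c:centre(d0[c],c) for c in d0}
def disk(r,h0,h1,cx):
    a=np.linspace(0,2*np.pi,40); P=[[r*np.cos(t)+cx[0],r*np.sin(t)+cx[1],h] for t in a for h in(h0,h1)]
    return O+np.array(P)@F.T
def joint(im,cx,tn,tt,nw=.005,show=False,blur=None):
    g=im['color'].max(2).astype(float)
    ctr=proj(im,O+F@np.array([-.043*np.cos(1.28),.043*np.sin(1.28),0]))[0].round().astype(int); H=9
    win=(ctr[0]-H,ctr[1]-H,ctr[0]+H+1,ctr[1]+H+1); v=g[win[1]:win[3],win[0]:win[2]]
    yy,xx=np.mgrid[win[1]:win[3],win[0]:win[2]]
    q=(on_plane(im,np.c_[xx.ravel(),yy.ravel()],F[:,2],F[:,2]@O)-O)@F-np.r_[cx[:2],0]
    rr=np.hypot(q[:,0],q[:,1]); al=(np.arctan2(q[:,1],-q[:,0])-1.28)*rr
    bar=render(im,boxpts(1.26,-.025,.025,.014,.008,.041,cx),win).ravel()
    ok=(rr>.030)&(rr<.0555)&(np.abs(al)<.011)&(bar<.03)
    def res(p,full=False):
        sk=render(im,disk(.028,0,.008,cx),win); no=render(im,boxpts(p[0],.0,.037,nw,.0,.005,cx),win); tb=render(im,boxpts(p[1],.039,.057,.009,0,.005,cx),win)
        A=np.c_[np.ones(ok.sum()),xx.ravel()[ok]-ctr[0],yy.ravel()[ok]-ctr[1],np.maximum(sk,no).ravel()[ok],tb.ravel()[ok]]
        s=np.linalg.lstsq(A,v.ravel()[ok],rcond=None)[0]; return A@s-v.ravel()[ok]
    E=lambda a,b:(res([a,b])**2).mean()
    G=np.arange(1.15,1.42,.01); M=np.array([[E(a,b) for b in G] for a in G]); i,j=np.unravel_index(M.argmin(),M.shape)
    G1=G[i]+np.arange(-.012,.013,.003);G2=G[j]+np.arange(-.012,.013,.003)
    M=np.array([[E(a,b) for b in G2] for a in G1]); i,j=np.unravel_index(M.argmin(),M.shape)
    return round(G1[i],3),round(G2[j],3),round(M.min()**.5,2),ok.sum()
for f in sys.argv[1:]:
  d=pickle.load(open(f+".pkl","rb"))
  for c in d:
    for nw in (.004,.006):
      for nm,cx in (("fit",cx0[c]),("0",[0,0])): print(f,c,nw,nm,joint(d[c],cx,0,0,nw))
E
python3 run5.py im6 | tee o6
python3 - <<'E'
import pickle
d=pickle.load(open("im3.pkl","rb")); pickle.dump({"top":d["top"]},open("im3t.pkl","wb"))
E
python3 run5.py im3t im4
```

```text
im6 side 0.004 fit (np.float64(1.24), np.float64(1.293), np.float64(15.45), np.int64(75))
im6 side 0.004 0 (np.float64(1.223), np.float64(1.3), np.float64(14.62), np.int64(74))
im6 side 0.006 fit (np.float64(1.237), np.float64(1.293), np.float64(14.55), np.int64(75))
im6 side 0.006 0 (np.float64(1.217), np.float64(1.3), np.float64(13.45), np.int64(74))
im6 top 0.004 fit (np.float64(1.25), np.float64(1.293), np.float64(7.54), np.int64(50))
im6 top 0.004 0 (np.float64(1.232), np.float64(1.273), np.float64(8.0), np.int64(47))
im6 top 0.006 fit (np.float64(1.25), np.float64(1.293), np.float64(7.7), np.int64(50))
im6 top 0.006 0 (np.float64(1.223), np.float64(1.273), np.float64(7.68), np.int64(47))
im3t top 0.004 fit (np.float64(1.193), np.float64(1.293), np.float64(8.03), np.int64(50))
im3t top 0.004 0 (np.float64(1.17), np.float64(1.273), np.float64(7.92), np.int64(47))
im3t top 0.006 fit (np.float64(1.184), np.float64(1.284), np.float64(7.67), np.int64(50))
im3t top 0.006 0 (np.float64(1.166), np.float64(1.273), np.float64(7.71), np.int64(47))
im4 top 0.004 fit (np.float64(1.254), np.float64(1.293), np.float64(8.13), np.int64(50))
im4 top 0.004 0 (np.float64(1.233), np.float64(1.273), np.float64(8.39), np.int64(47))
im4 top 0.006 fit (np.float64(1.25), np.float64(1.293), np.float64(8.29), np.int64(50))
im4 top 0.006 0 (np.float64(1.227), np.float64(1.273), np.float64(8.49), np.int64(47))
```

Run:
```python
from meas import *
d=pickle.load(open("im6.pkl","rb")); o=[]
for c,k in (("side",1.),("top",1.7)):
    im=d[c]; p=proj(im,W(.0,.028,.01))[0].round().astype(int); s=20; H=14 if c=="top" else 18
    a=np.clip(im['color'][p[1]-H:p[1]+H,p[0]-H:p[0]+H]*k,0,255).astype(np.uint8)[...,::-1]; s=400/(2*H)
    a=cv2.resize(a,(400,400),interpolation=cv2.INTER_CUBIC)
    cx=[0,0]
    for r,h,t,col in ((0,.0,1.292,(0,255,0)),(0,.003,1.26,(0,0,255))):
        q=[(proj(im,W(-rr*np.cos(t),rr*np.sin(t),h))[0]-p+H+.5)*s for rr in((.039,.057) if col[1] else (.028,.037))]
        cv2.line(a,tuple(int(v) for v in q[0]),tuple(int(v) for v in q[1]),col,1)
    o.append(a)
cv2.imwrite("pics/zoom6.png",np.hstack(o))
```

```text
(no output)
```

View pics/zoom6.png

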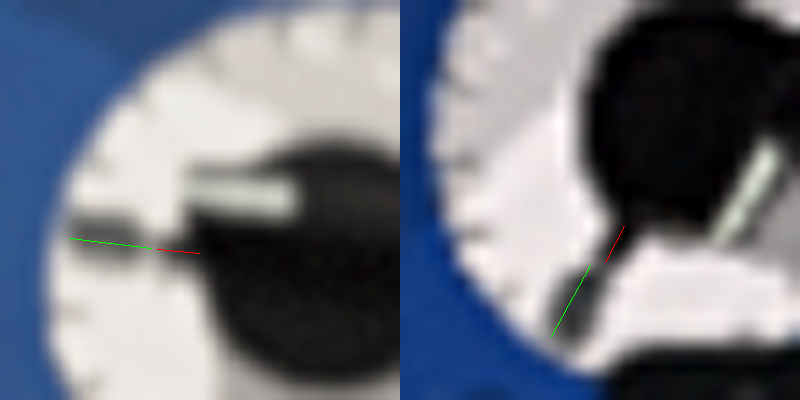

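```bash
python3 - <<'E'
from bench import *; from h import *
import pickle
np.set_printoptions(precision=4,suppress=True)
R=tool(-F[:,1])
def tw():
    s=read_state(); z=F.T@s['eef_rot'][:,2]; p=np.array([z[1],-z[0]]); th=np.arctan2(p[1],-p[0]); return s['clock'],th,s['joint_pos'][5],(s['ee_pos']-O)@F,s['torque']@F
goto(W(0,0,.10),knobR(1.287,1)); line_to(W(0,0,.014),feed=.1); print(tw())
move_gripper(0,90); pause(.2); print(tw())
d={"top":get_image("top")}; pickle.dump(d,open("im7.pkl","wb"))
goto(W(0,0,.014),knobR(1.332,1)); pause(.3); print(tw())
d={"top":get_image("top")}; pickle.dump(d,open("im8.pkl","wb"))
E
python3 run5.py im7 im8 | grep fit
```

```text
(17.55, np.float64(1.2864983889276356), np.float64(1.0152569726790113), array([ 0.0003, -0.0006,  0.0146]), array([0.0257, 0.2057, 0.05  ]))
(18.15, np.float64(1.2864922841929884), np.float64(1.0152380655531617), array([-0.0001, -0.0007,  0.015 ]), array([ 0.1953,  0.5308, -0.0347]))
(18.75, np.float64(1.3316684672199468), np.float64(1.0603952160109418), array([-0.0001, -0.0007,  0.015 ]), array([ 0.152 ,  0.6225, -0.0651]))
im7 top 0.004 fit (np.float64(1.25), np.float64(1.293), np.float64(8.04), np.int64(50))
im7 top 0.006 fit (np.float64(1.25), np.float64(1.293), np.float64(8.2), np.int64(50))
im8 top 0.004 fit (np.float64(1.284), np.float64(1.293), np.float64(9.22), np.int64(50))
im8 top 0.006 fit (np.float64(1.283), np.float64(1.293), np.float64(8.79), np.int64(50))
```

Now release, retreat to the lever hover and check with both cameras.

```bash
python3 - <<'E'
from bench import *; from h import *
import pickle
R=tool(-F[:,1])
move_gripper(.55); line_to(W(0,0,.10),feed=.15); line_to(W(-.04,0,.2),feed=.3)
goto(W(.085,.16,.19),R)
d={c:get_image(c) for c in ("side","top")}; pickle.dump(d,open("im9.pkl","wb")); print(read_state()['clock'])
E
python3 run5.py im9; python3 run4.py im9
python3 - <<'E'
from meas import *
d=pickle.load(open("im9.pkl","rb")); o=[]
for c,k in (("top",1.7),("side",1)):
    g=np.clip(dial(d[c],[0,0],.041,s=5000)*k,0,255).min(2); r,q=np.nonzero(g>130); x=.07-r/5000; y=.07-q/5000
    m=(np.hypot(x,y)<.03)&(y>0.003)&(np.abs(np.arctan2(y,-x)-1.3)<.35)
    mm=np.zeros(g.shape,np.uint8); mm[r[m],q[m]]=1
    n,l,s,ce=cv2.connectedComponentsWithStats(mm); j=1+s[1:,4].argmax(); rr,qq=np.nonzero(l==j)
    P=np.c_[.07-rr/5000,.07-qq/5000]; mu=P.mean(0); v=np.linalg.svd(P-mu,full_matrices=False)[2][0]; v*=np.sign(v[1])
    print(c,"line centre",mu,np.arctan2(mu[1],-mu[0]),"line dir",np.arctan2(v[1],-v[0]),len(P))
    a=np.clip(dial(d[c],[0,0],.004,s=5000)[150:550,:400]*k,0,255).astype(np.uint8)[...,::-1]; o.append(a)
cv2.imwrite("pics/zoom9.png",np.hstack(o))
E
```

```text
21.55
im9 side 0.004 fit (np.float64(1.26), np.float64(1.293), np.float64(13.64), np.int64(75))
im9 side 0.004 0 (np.float64(1.267), np.float64(1.29), np.float64(12.78), np.int64(74))
im9 side 0.006 fit (np.float64(1.287), np.float64(1.293), np.float64(13.14), np.int64(75))
im9 side 0.006 0 (np.float64(1.26), np.float64(1.3), np.float64(12.4), np.int64(74))
im9 top 0.004 fit (np.float64(1.284), np.float64(1.293), np.float64(8.76), np.int64(50))
im9 top 0.004 0 (np.float64(1.276), np.float64(1.283), np.float64(8.98), np.int64(47))
im9 top 0.006 fit (np.float64(1.283), np.float64(1.293), np.float64(8.27), np.int64(50))
im9 top 0.006 0 (np.float64(1.266), np.float64(1.273), np.float64(8.87), np.int64(47))
{'side': array([-0.24, -0.29,  0.95]), 'top': array([0.63, 0.37, 1.23])}
im9 side tab (np.float64(1.294999999999996), np.float64(11.59613849281922), np.int64(71)) nose [(np.float64(1.2899999999999938), np.float64(22.635486864824294), np.int64(44)), (np.float64(1.2949999999999937), np.float64(22.761640811428574), np.int64(44))]
im9 side tab (np.float64(1.2999999999999958), np.float64(11
[... 196 characters left out ...]

im9 top tab (np.float64(1.289999999999996), np.float64(10.614684923581615), np.int64(35)) nose [(np.float64(1.2949999999999937), np.float64(15.540051653328142), np.int64(21)), (np.float64(1.2949999999999937), np.float64(15.603969197865501), np.int64(21))]
im9 top tab (np.float64(1.2799999999999963), np.float64(10.444537634819588), np.int64(34)) nose [(np.float64(1.279999999999994), np.float64(17.82154403762848), np.int64(21)), (np.float64(1.2749999999999941), np.float64(18.066539259633398), np.int64(21))]
top line centre [-0.0073979   0.01863522] 1.1928920429629613 line dir 1.1736896849195633 3901
side line centre [-0.00463347  0.019533  ] 1.3378889472465656 line dir 1.2630314390566673 6699
```

View pics/zoom9.png

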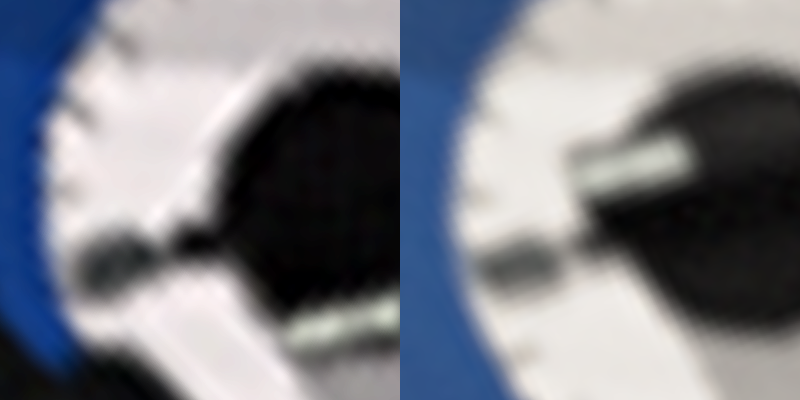

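Run:
```python
from meas import *
def rel(f1,f2,c,h,r0,r1,t0,t1):
    A=[pickle.load(open(f+".pkl","rb"))[c] for f in (f1,f2)]
    s=5000; g=[cv2.GaussianBlur(dial(a,[0,0],h,s).max(2).astype(np.float32),(0,0),4) for a in A]
    n=g[0].shape[0]; r,q=np.mgrid[0:n,0:n]; x=.07-r/s; y=.07-q/s; rad=np.hypot(x,y); th=np.arctan2(y,-x)
    m=(rad>r0)&(rad<r1)&(th>t0)&(th<t1); e=[]
    al=np.arange(-.15,.151,.005)
    for a in al:
        # knob angle grows from -x over +y to +x ; image: clockwise => cv2 angle negative
        M=cv2.getRotationMatrix2D((.07*s,.07*s),-np.degrees(a),1); w=cv2.warpAffine(g[0],M,(n,n))
        e.append(((w-g[1])[m]**2).mean())
    i=int(np.argmin(e)); return round(al[i],3),round(e[i]**.5,2),round(e[len(al)//2]**.5,2)
for c in ("side","top"):
    print(c,"line",rel("im6","im9",c,.041,.0,.027,.7,1.8),"nose",rel("im6","im9",c,.003,.030,.0375,.9,1.6))
print("top im3->im4 nose",rel("im3","im4","top",.003,.030,.0375,.9,1.6),"line",rel("im3","im9","top",.041,.0,.027,.9,1.6))
print("top im3->im9 nose",rel("im3","im9","top",.003,.030,.0375,.9,1.6))
print("top im4->im8 nose",rel("im4","im8","top",.003,.030,.0375,.9,1.6))
```

```text
side line (np.float64(0.045), np.float32(5.82), np.float32(13.44)) nose (np.float64(0.05), np.float32(8.65), np.float32(23.08))
top line (np.float64(0.03), np.float32(8.51), np.float32(10.38)) nose (np.float64(0.035), np.float32(7.72), np.float32(16.94))
top im3->im4 nose (np.float64(0.065), np.float32(5.3), np.float32(29.13)) line (np.float64(0.12), np.float32(33.88), np.float32(41.32))
top im3->im9 nose (np.float64(0.095), np.float32(13.14), np.float32(40.78))
top im4->im8 nose (np.float64(0.03), np.float32(7.71), np.float32(15.18))
```

```bash
python3 - <<'E'
from bench import *; from h import *
import pickle
np.set_printoptions(precision=4,suppress=True)
def loc(): s=read_state(); return s['clock'],(s['ee_pos']-O)@F,s['contact_force']@F
R=tool(-F[:,1])
move_gripper(0.0,60); line_to(W(.09,.16,.19),R); line_to(W(.09,.16,.08),feed=.15); print(loc())
print(line_to(W(-.03,.16,.08),feed=.05,until_force=30),loc())
print(line_to(W(-.03,.16,.08),feed=.03,until_force=35),loc())
line_to(W(.03,.16,.08)); line_to(W(.07,.16,.19),feed=.25); print(loc())
d={c:get_image(c) for c in ("side","top")}; pickle.dump(d,open("im10.pkl","wb"))
cv2.imwrite("pics/side10.png",cv2.resize(d['side']['color'][120:300,200:420,::-1],None,fx=3.6,fy=3.3))
cv2.imwrite("pics/top10.png",cv2.resize(d['top']['color'][:,:,::-1],None,fx=1.5,fy=1.5))
for a in (-.4,-.45,-.5,-.55):
    B=W(.08*np.sin(a),.16,.022+.08*np.cos(a)); print(a,proj(d['side'],B),proj(d['top'],B))
for c in d: print(c,[(round(r['p'],2),r['at']) for r in landmark_of("lever_ball",c)[:2]])
E
python3 run5.py im10|grep fit; python3 run4.py im10
```

```text
(23.1917, array([0.0904, 0.1595, 0.0806]), array([-0.7138, -0.2414,  0.8704]))
True (25.1583, array([-0.0152,  0.1608,  0.0796]), array([ 5.2678, -0.1712, -0.4267]))
True (25.5167, array([-0.0151,  0.1609,  0.0799]), array([ 6.2515, -0.7025, -0.5307]))
(26.5917, array([0.0687, 0.1603, 0.1894]), array([ 0.1517,  0.1078, -0.1155]))
-0.4 [[235.9452 213.6462]] [[312.6926 209.6669]]
-0.45 [[235.4153 215.3125]] [[313.1507 210.3309]]
-0.5 [[234.9295 216.975 ]] [[313.5611 210.9581]]
-0.55 [[234.4893 218.6288]] [[313.9231 211.547 ]]
side [(0.68, [232.8, 217.1]), (0.32, [349.8, 200.8])]
top [(0.4, [313.9, 211.5])]
im10 side 0.004 fit (np.float64(1.26), np.float64(1.293), np.float64(13.78), np.int64(75))
im10 side 0.006 fit (np.float64(1.287), np.float64(1.293), np.float64(13.27), np.int64(75))
im10 top 0.004 fit (np.float64(1.284), np.float64(1.293), np.float64(8.79), np.int64(50))
im10 top 0.006 fit (np.float64(1.283), np.float64(1.293), np.float64(8.29), np.int64(50))
{'side': array([-0.24, -0.29,  0.95]), 'top': array([0.63, 0.37, 1.23])}
im10 side tab (np.float64(1.294999999999996), np.flo
[... 272 characters left out ...]
780887), np.int64(69)) nose [(np.float64(1.2949999999999937), np.float64(25.992038559673084), np.int64(46)), (np.float64(1.3049999999999935), np.float64(26.06693831040913), np.int64(46))]
im10 top tab (np.float64(1.2999999999999958), np.float64(10.820749847463354), np.int64(35)) nose [(np.float64(1.2949999999999937), np.float64(15.95754196236911), np.int64(21)), (np.float64(1.2949999999999937), np.float64(16.064273566802147), np.int64(21))]
im10 top tab (np.float64(1.2799999999999963), np.float64(10.566552136048326), np.int64(34)) nose [(np.float64(1.279999999999994), np.float64(18.271050556887424), np.int64(21)), (np.float64(1.2749999999999941), np.float64(18.48393931341191), np.int64(21))]
```

View pics/side10.png

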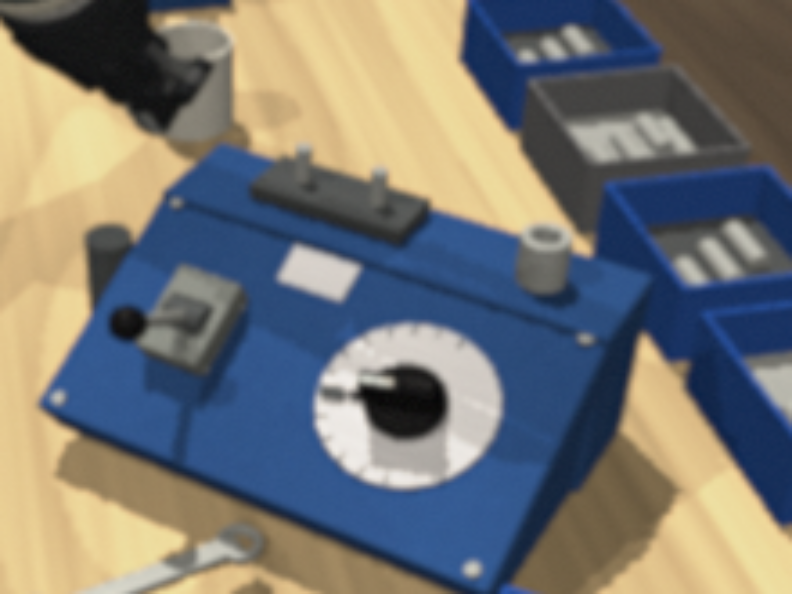

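View pics/top10.png

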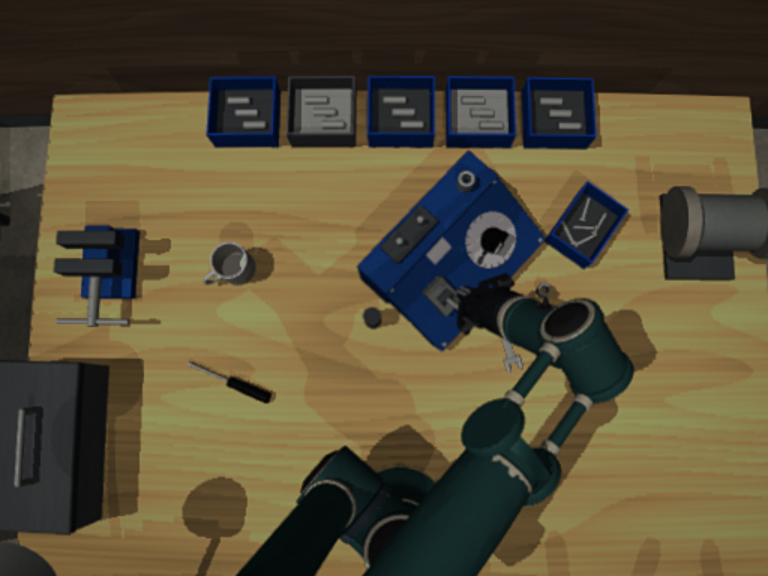

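Run:
```python
from bench import *
print(read_state()['clock'],read_state()['contact_force']); print(sign_off())
```

```text
26.7917 [ 0.11065734  0.25425881 -0.46943284]
the job is handed in; nothing more can be done
None
```

The lever was freed, the knob set to the tab and the lever locked again. I handed the job in at 26.8 s with the robot touching nothing.

**Lever up:** I pushed it with shut fingers until the force rose at its stop. Both cameras put the ball at about 0.5 rad up-slope, which is fully free.

**Knob:** I gripped the bar and turned it, and a first look showed the pointer short of the tab by about 0.05 rad. I gripped again, with the lever still free, and added about 0.04 rad.

**Lever down:** I pushed it from the up-slope side until the force rose at its stop. In the side picture the ball is back where it started, and the top-camera detection agrees with the locked position.

**Final alignment check:** The tab reads about 1.29 rad. The pointer reads 1.26–1.305 rad depending on camera and fit, most often about 1.28–1.295 rad. I take the remaining error as about 0.01 rad, within measurement noise. The lowest reading, 1.26 rad from one side-camera fit, disagrees with the others. The white line on the knob was too short in the picture to give a reliable second reading.

**Bystanders:** The tab reading did not change through the job. Nothing looked moved in the last pictures, but I did not measure the other things one by one, and the arm partly hid the spanner and sleeve_b in the last top picture.

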